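# Lay out spindle parts for reassembly, last off first

### The job

A spindle has been stripped: its four parts stand in the coloured cups of the strip-down board in the order they came off, the first off nearest that board's red end. Move them to the assembly board in reverse order: the part furthest from the red end of the strip-down board goes in the bay next to the red end of the assembly board, and so on, until the part that came off first stands in the bay furthest from that red end. Never let a part topple; leave each one upright and flat on the floor of its own bay.

Things in the scene. Friction and masses are not known exactly. Their poses are not given: they have to be found in the camera images.
- strip_board: Plywood board 304 x 70 x 10 mm, fixed, turned any way; origin at the centre of its underside, z up, y along its length towards its red end block (y = 135 to 151 mm, 6 mm high). It carries the four coloured cups, their centres at y = -96, -32, 32 and 96 mm.
- assembly_board: Plywood board 304 x 70 x 10 mm, fixed, turned any way; origin at the centre of its underside, z up, y along its length towards its red end block (y = 135 to 151 mm, 6 mm high). Four empty bays, centres at x = 0, y = -96, -32, 32, 96 mm, 60 mm (y) by 62 mm (x) inside; floor = board top, 10 mm above the origin; dark strips 5 mm high, 4 mm wide between and around them.
- cup_yellow: Square yellow plastic cup fixed on the strip-down board, 58 x 58 mm, 8 mm high, walls 2.5 mm, floor 3 mm; origin at the centre of its underside, axes parallel to the board's. The bush stands in it at the start; the cup stays put. The cups' order along the board varies.
- cup_green: Square green plastic cup fixed on the strip-down board, 58 x 58 mm, 8 mm high, walls 2.5 mm, floor 3 mm; origin at the centre of its underside, axes parallel to the board's. The pulley stands in it at the start; the cup stays put. The cups' order along the board varies.
- cup_blue: Square blue plastic cup fixed on the strip-down board, 58 x 58 mm, 8 mm high, walls 2.5 mm, floor 3 mm; origin at the centre of its underside, axes parallel to the board's. The roller stands in it at the start; the cup stays put. The cups' order along the board varies.
- cup_white: Square white plastic cup fixed on the strip-down board, 58 x 58 mm, 8 mm high, walls 2.5 mm, floor 3 mm; origin at the centre of its underside, axes parallel to the board's. The spacer stands in it at the start; the cup stays put. The cups' order along the board varies.
- bush_mid (a point): Loose brass bush, a 30 mm cylinder, 58 mm tall, with a 40 mm flange 6 mm thick at its foot; about 0.22 kg. This point is its centre, half-way up, z along its axis; round, so its turn about z is of no matter. Mass varies by up to 30 %.
- pulley_mid (a point): Loose orange double-groove pulley, a 40 mm cylinder, 60 mm tall; about 0.12 kg. This point is its centre, half-way up, z along its axis; round, so its turn about z is of no matter. Mass varies by up to 30 %.
- roller_mid (a point): Loose black rubber roller with a small bright steel ring on its top, 38 mm in diameter, 62 mm tall; about 0.15 kg. This point is its centre, half-way up, z along its axis; round, so its turn about z is of no matter. Mass varies by up to 30 %.
- spacer_mid (a point): Loose aluminium spacer sleeve with two thin grey bands, 36 mm in diameter, 60 mm tall; about 0.1 kg. This point is its centre, half-way up, z along its axis; round, so its turn about z is of no matter. Mass varies by up to 30 %.
Not all that is in view belongs to the job. Leave any purple look-alike of the part that bears pulley_mid alone. What is shaped like the part that bears spacer_mid but green is not meant.

How it is judged:
By the outcome, as a careful person would: the job done as asked, in the order asked, and still so for the second after the job is handed in, with the robot touching nothing.
It also fails if it takes over 131 s, if anything falls off the work surface, if the arm or the gripper's body presses on something with over 40 N, if the wrist force passes 120 N, or if a joint passes its speed limit or range.

### The arm

A 6-joint arm with a two-finger parallel gripper is mounted at the origin on the work surface. World frame = base frame: x ahead of the robot, y to its left, z up, the work surface at z = 0. Lengths are in m, angles in rad, forces in N, time in s.
With the tool pointing down it reaches from about 0.35 to 0.775 m from the base axis. Payload 7.3 kg.
Tool frame: the origin (TCP) lies on the centre line of the jaws, within the pads' length; the fingertips stand 17 mm ahead of it and the grasp point (between the pads) lies 2 mm behind it (robot.tip_extent is the distance from the TCP to the fingertips, in m); z points along the fingers, y is the line along which they close (so a half turn about z gives the same grasp; the last joint's range is limited). The gripper opens to 92 mm and grips with 3 to 60 N. Pads are 19 mm wide; open, the fingers measure 130 mm over their backs; the gripper's body (75 mm by 190 mm) begins 47 mm behind the grasp point.
Start: joints at [0.972, 0.342, 1.524, -0, 1.275, -0.146], TCP at [0.23, 0.472, 0.244] pointing down, gripper open.
Joint ranges: [-2.53, 2.53], [-0.77, 2.02], [0.04, 2.7], [-1, 4.14], [0.28, 2.66], [-3.11, 3.11]. Speed limits (rad/s): [2.57, 2.57, 3.14, 3.14, 3.14, 3.14].

### API

Orientations are given as [roll, pitch, yaw] about the fixed x, y, z axes, in that order (R = Rz(yaw) Ry(pitch) Rx(roll)).
In Python, from cell import robot gives the robot as it stands.
- The arm moves only by the tool step_arm, never from a script. Its argument "motion" is a list of rows, each a list of 2 entries, a list of its own where there are three numbers: the shift along the tool's x, y, z in units of 60 mm (1.0 is 60 mm), then the turn about the tool's z in rad. In form: [[[x, y, z], spin], ...]. A call has 1 to 10 rows; each row is the pose to reach, as a shift and turn from the pose commanded when the call began, along the tool's axes at that moment; what a row does not reach only later rows make up. A row lasts 1/8 s, in which the tool goes at most 62.5 mm and 10.7 degrees, less where a joint would pass 70% of its speed; a pose out of reach is approached as far as the arm can. A call with a gripper value outside its range is refused whole. "hand" is the closure in counts, from 0 (fully open) to 255 (shut), set as the call begins (left out, the last holds). The fingers move at their own pace and stop on an object; "squeeze" is the grip in N (left out, the last holds). Time passes only in rows, so rows that repeat a pose let the fingers close. It gives the time, the measured TCP pose, the force, the opening and the grip force at its end, in the units of the state.
- robot.observe(): the state, without advancing time (a new reading comes with each control period).
- robot.read_camera(name): name is "scene" or "top" or "wrist"; returns a dict with "pixels" (480x640x3 uint8, red, green, blue), "intrinsics" (3x3 intrinsics, pixels), "xyz" and "rotation" of the camera in the world; the wrist camera has in their place "T_tool_cam" (4x4, takes a point from camera to tool coordinates, whose origin is the TCP and whose axes are the flange's). Camera axes: x right, y up, looking along -z (the intrinsics and any distortion apply to the point x, -y, -z); pixel columns grow to the right and rows downward; lengths in m; the calibration is good to about 2 mm. The wrist camera is an equidistant fisheye: a pixel r from the principal point sees the ray r / f radians off the axis. A picture is of the moment at which its call begins: read the wrist's pose just before it. There is no depth.
- robot.hand_in(): hands the job in; it is judged then, once.
The state is a dict: "time": time; "qpos": joint angles; "qvel": joint speeds; "joint_efforts": joint torques, N m; "tool_pos": TCP position; "tool_rot": TCP orientation; "contact_force": force on the tool from outside, world axes, zero at the start; "torque": the same for the moment, N m; "opening": finger opening in m; "grip_force": force on a finger pad.
Only numpy, scipy, OpenCV 4.12 (cv2) and the standard library are available. Lean on these libraries where they do the work, as an engineer would, in place of code of your own. Each camera call takes 0.05 s, during which the arm holds its last target. There are 200 camera calls.

## Working session

There is one attempt and no reset: what is moved stays moved. The work goes in short steps, Python scripts to look and compute and a tool call to move; the robot and the scene stay as the last step left them, time stands still between calls to the robot, and variables do not carry over. Pictures are saved under pics/ and viewed, at most 14 in all, crops included, and the job is handed in when it is done.

Besides the shell and the picture viewer there is one more tool, called after ">>>" as a command line: name --argument value ..., lists and objects as JSON in quotes. step_arm: Moves the arm, as the interface text tells. Its arguments: {"type":"object","properties":{"motion":{"type":"array"},"hand":{"type":"number"},"squeeze":{"type":"number"}},"required":["motion"]}

```bash
mkdir -p pics; python3 - <<'E'
from cell import robot
import cv2,numpy as np
s=robot.observe();print({k:np.round(v,3).tolist() for k,v in s.items()})
for n in ("top","scene"):
    c=robot.read_camera(n);cv2.imwrite(f"pics/{n}0.png",c["pixels"][...,::-1])
    np.savez(f"{n}0.npz",**c)
    print(n,c["intrinsics"],c["xyz"],c["rotation"],[k for k in c])
E
```

```text
{'time': 0.0, 'qpos': [0.972, 0.343, 1.525, -0.0, 1.275, -0.146], 'qvel': [0.0, -0.001, -0.001, -0.001, 0.001, 0.0], 'joint_efforts': [0.001, -43.124, -24.422, 0.072, 0.056, -0.0], 'tool_pos': [0.229, 0.472, 0.243], 'tool_rot': [-3.14, -0.0, 2.689], 'contact_force': [-0.773, 0.422, 0.062], 'torque': [-0.035, 0.022, -0.012], 'grip_force': 0.0, 'opening': 0.092}
top [[545.40769915   0.         318.92957495]
 [  0.         545.40769915 237.6981875 ]
 [  0.           0.           1.        ]] [ 0.44125751 -0.02505301  0.98694289] [ 0.13083461  0.01580901 -1.54957806] ['pixels', 'intrinsics', 'xyz', 'rotation']
scene [[441.27619576   0.         311.31903142]
 [  0.         441.27619576 229.0838888 ]
 [  0.           0.           1.        ]] [ 1.15085879 -0.23881957  0.82541345] [0.71530316 0.00292498 1.20550829] ['pixels', 'intrinsics', 'xyz', 'rotation']
```

View pics/top0.png

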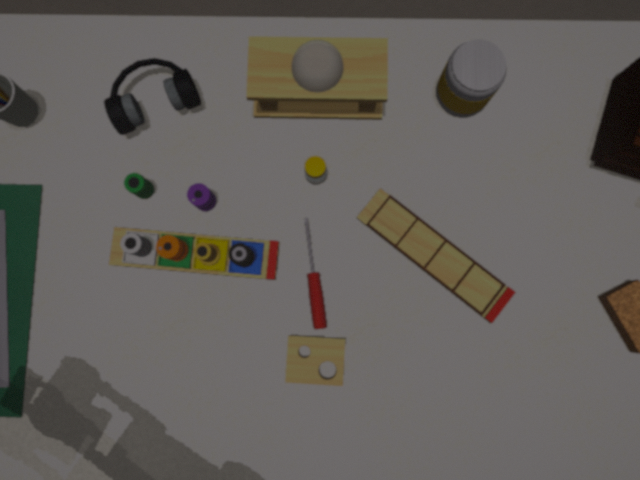

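View pics/scene0.png

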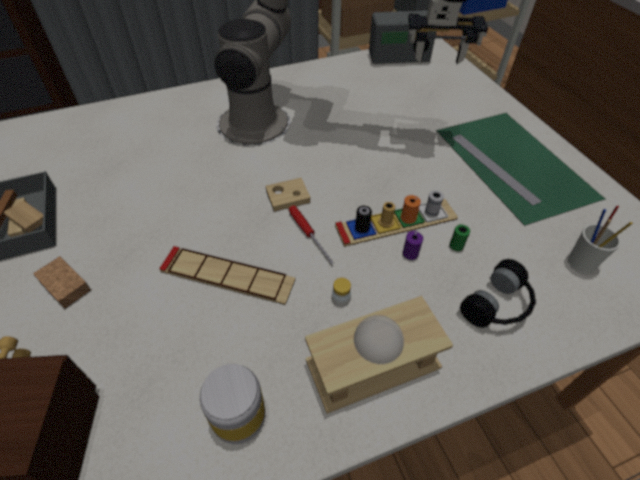

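The top view shows the strip-down board running from (110,247) to (278,260), red end on the right. Counting from the red end, its cups are blue with the roller (242,254), yellow with the bush (207,252), green with the pulley (172,247) and white with the spacer (133,243). The assembly board runs from (372,200) to its red end at (500,305). 

The look-alikes stand off the boards: a purple pulley at (200,196) and a green sleeve at (136,184). The orange part in the green cup and the aluminium part in the white cup fit the description, and a crop will confirm that.

```bash
cat > h.py <<'E'
import numpy as np,cv2
from scipy.spatial.transform import Rotation as Ro
def load(n): return dict(np.load(n))
def cast(c,uv,z):
    uv=np.atleast_2d(uv).astype(float);K=c["intrinsics"];R=Ro.from_euler("xyz",c["rotation"]).as_matrix()
    d=np.c_[(uv[:,0]-K[0,2])/K[0,0],-(uv[:,1]-K[1,2])/K[1,1],-np.ones(len(uv))]@R.T
    return (c["xyz"]+d*((z-c["xyz"][2])/d[:,2])[:,None])[:,:2]
def proj(c,P):
    K=c["intrinsics"];R=Ro.from_euler("xyz",c["rotation"]).as_matrix()
    p=(np.atleast_2d(P)-c["xyz"])@R
    return np.c_[K[0,2]+K[0,0]*p[:,0]/-p[:,2],K[1,2]-K[1,1]*p[:,1]/-p[:,2]]
E
python3 - <<'E'
from h import *
out=[]
for n,boxes in (("top",dict(strip=(262,232,285,285),asm=(480,280,520,325))),("scene",dict(strip=(330,215,355,250),asm=(155,240,185,280)))):
    c=load(n+"0.npz");im=c["pixels"];hsv=cv2.cvtColor(im,cv2.COLOR_RGB2HSV)
    red=(((hsv[...,0]<8)|(hsv[...,0]>172))&(hsv[...,1]>150)&(hsv[...,2]>40)).astype(np.uint8)
    for k,(a,b,x,y) in boxes.items():
        m=np.zeros_like(red);m[b:y,a:x]=red[b:y,a:x];v,u=np.nonzero(m)
        print(n,k,"red px",u.mean().round(1),v.mean().round(1),len(u),"world",cast(c,[[u.mean(),v.mean()]],.015).round(4))
    if n=="top":
        sat=(hsv[...,1]>55).astype(np.uint8)
        for k,(a,b,x,y) in dict(strip=(100,218,290,290),asm=(345,180,525,330)).items():
            m=np.zeros_like(sat);m[b:y,a:x]=sat[b:y,a:x]
            cs,_=cv2.findContours(m,cv2.RETR_EXTERNAL,cv2.CHAIN_APPROX_NONE);q=max(cs,key=cv2.contourArea)[:,0]
            w=cast(c,q,.010);r=cv2.minAreaRect((w*1000).astype(np.float32));print(k,"rect mm",r)
t=load("top0.npz")["pixels"][...,::-1]
a=cv2.resize(t[165:290,100:290],None,fx=4,fy=4,interpolation=cv2.INTER_CUBIC)
cv2.imwrite("pics/crop.png",cv2.convertScaleAbs(a,alpha=1.5))
E
```

```text
top strip red px 271.9 259.9 298 world [[0.5271 0.0763]]
top asm red px 499.3 304.5 302 world [[ 0.4564 -0.3269]]
strip rect mm ((537.5255737304688, 218.63125610351562), (304.0261535644531, 71.32459259033203), 86.27701568603516)
asm rect mm ((543.835205078125, -215.42205810546875), (304.273193359375, 72.3813705444336), 52.36484146118164)
scene strip red px 342.6 233.0 123 world [[0.5312 0.0765]]
scene asm red px 169.1 258.3 130 world [[ 0.4579 -0.327 ]]
```

View pics/crop.png

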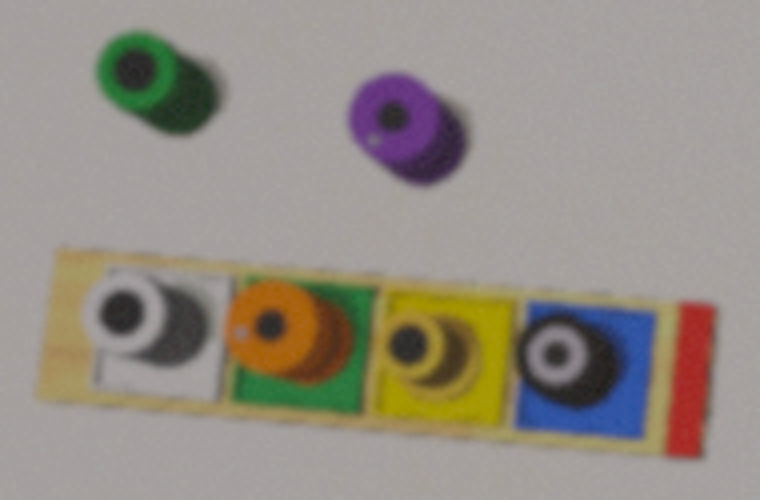

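The crop confirms the parts. The aluminium sleeve's top is at crop (122,313), the orange pulley at (271,326), the brass bush at (408,345) and the roller at (557,355). The green sleeve (135,70) and the purple pulley (393,118) stand off the board and stay where they are.

```bash
cat >> h.py <<'E'
S0=np.array([.5375,.2186]);SA=np.deg2rad(86.28);A0=np.array([.5438,-.2154]);AA=np.deg2rad(52.36)
ds=-np.array([np.cos(SA),np.sin(SA)]);da=-np.array([np.cos(AA),np.sin(AA)])
bay=dict(spacer=A0+.096*da,pulley=A0+.032*da,bush=A0-.032*da,roller=A0-.096*da)
def goto(s,xy,z,closing=None):
    """shift (units of 60mm, tool axes) and spin from state s to xy,z with tool y along board x (perp. to closing angle)"""
    R=Ro.from_euler("xyz",s["tool_rot"]).as_matrix()
    d=R.T@(np.r_[xy,z]-s["tool_pos"])/.06
    spin=0
    if closing is not None:  # tool x axis should be parallel to board length angle
        yaw=np.arctan2(R[1,0],R[0,0]);spin=-((closing-yaw+np.pi/2)%np.pi-np.pi/2)
    return d.round(3),round(spin,4)
E
python3 - <<'E'
from h import *
from cell import robot
c=load("top0.npz");pts=dict(spacer=(130.5,243.25,.073),pulley=(167.8,246.5,.073),bush=(202,251.25,.071),roller=(239.25,253.75,.075))
s=robot.observe()
for (k,(u,v,z)),y in zip(pts.items(),(-.096,-.032,.032,.096)):
    p=cast(c,(u,v),z)[0];print(k,p.round(4),"cup",(S0+y*ds).round(4),"bay",bay[k].round(4),"scene px",proj(load("scene0.npz"),np.r_[p,z]).round(0))
    print(goto(s,p,.15,SA))
E
sed -n 1,3p h.py >/dev/null
```

```text
spacer [0.5456 0.3116] cup [0.5437 0.3144] bay [ 0.4852 -0.2914] scene px [[435. 195.]]
(array([-5.907, -0.095,  1.551]), np.float64(1.183))
pulley [0.5413 0.2477] cup [0.5396 0.2505] bay [ 0.5243 -0.2407] scene px [[411. 201.]]
(array([-6.308, -1.085,  1.552]), np.float64(1.183))
bush [0.5345 0.1896] cup [0.5354 0.1867] bay [ 0.5633 -0.1901] scene px [[388. 206.]]
(array([-6.63 , -2.004,  1.554]), np.float64(1.183))
roller [0.5311 0.1255] cup [0.5313 0.1228] bay [ 0.6024 -0.1394] scene px [[363. 211.]]
(array([-7.046, -2.989,  1.555]), np.float64(1.183))
```

>>> step_arm --motion '[[[-5.907,-0.095,1.551],1.183],[[-5.907,-0.095,1.551],1.183],[[-5.907,-0.095,1.551],1.183],[[-5.907,-0.095,1.551],1.183],[[-5.907,-0.095,1.551],1.183],[[-5.907,-0.095,1.551],1.183],[[-5.907,-0.095,1.551],1.183],[[-5.907,-0.095,1.551],1.183],[[-5.907,-0.095,1.551],1.183],[[-5.907,-0.095,1.551],1.183]]' --hand 0 --squeeze 20

```text
time: 1.35
tool_pos: [0.5454, 0.3125, 0.151]
tool_rot: [3.141, -0.0, 1.508]
contact_force: [0.1, -0.4, -0.3]
opening: 0.0916
grip_force: 0.0
```

```bash
python3 - <<'E'
from h import *
from cell import robot
s=robot.observe();print(s["time"],s["tool_pos"],s["tool_rot"],s["qpos"])
c=robot.read_camera("wrist");cv2.imwrite("pics/w1.png",cv2.convertScaleAbs(c["pixels"][...,::-1],alpha=1.4))
print(c["intrinsics"],c["T_tool_cam"])
print(goto(s,(.5456,.3116),.049,SA))
E
```

```text
1.35 [0.54539979 0.31253997 0.15103881] [ 3.14119836e+00 -2.78370635e-04  1.50760382e+00] [3.98489638e-01 6.09093286e-01 1.34757193e+00 7.94400154e-05
 1.18445042e+00 4.61652281e-01]
[[371.64829954   0.         324.30795376]
 [  0.         371.64829954 240.0195186 ]
 [  0.           0.           1.        ]] [[-5.17427432e-04  9.65920273e-01  2.58839252e-01  6.86127627e-02]
 [ 9.99999069e-01  1.73027957e-04  1.35333314e-03 -2.79541051e-05]
 [ 1.26242549e-03  2.58839711e-01 -9.65919464e-01 -1.40502051e-01]
 [ 0.00000000e+00  0.00000000e+00  0.00000000e+00  1.00000000e+00]]
(array([-0.016,  0.004,  1.701]), np.float64(0.0017))
```

View pics/w1.png

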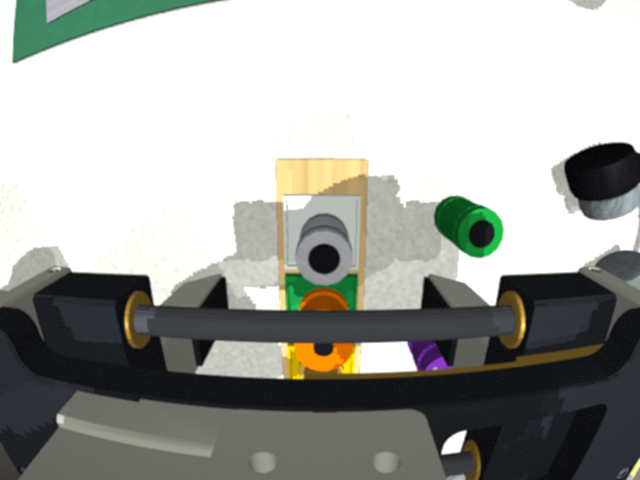

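The wrist view puts the spacer top at (323,258), which is within 2 mm of the jaw centre, so I descend and grip.

>>> step_arm --motion '[[[-0.01,0,0.6],0],[[-0.02,0,1.2],0],[[-0.02,0,1.55],0],[[-0.02,0,1.7],0],[[-0.02,0,1.7],0]]' --hand 50

```text
time: 2.02
tool_pos: [0.5457, 0.311, 0.0487]
tool_rot: [-3.141, -0.0, 1.506]
contact_force: [0.1, 0.3, 1.0]
opening: 0.0736
grip_force: 0.0
```

>>> step_arm --motion '[[[0,0,0],0],[[0,0,0],0],[[0,0,0],0],[[0,0,0],0],[[0,0,0],0],[[0,0,0],0],[[0,0,0],0]]' --hand 255 --squeeze 20

```text
time: 2.9
tool_pos: [0.5458, 0.3108, 0.0489]
tool_rot: [3.141, -0.0, 1.506]
contact_force: [-0.6, -0.5, 2.9]
opening: 0.0355
grip_force: 20.0
```

>>> step_arm --motion '[[[0,0,-0.3],0],[[0,0,-0.8],0],[[0,0,-1.4],0],[[0,0,-1.7],0],[[0,0,-1.7],0]]'

```text
time: 3.52
tool_pos: [0.5468, 0.3112, 0.1532]
tool_rot: [3.138, -0.002, 1.506]
contact_force: [-0.2, 0.2, -0.8]
opening: 0.0356
grip_force: 20.0
```

```bash
python3 - <<'E'
from h import *
from cell import robot
s=robot.observe();print(s["time"],s["tool_pos"],s["opening"],s["grip_force"],s["contact_force"])
print(goto(s,bay["spacer"],.14,AA))
E
```

```text
3.525 [0.54676774 0.31117195 0.15318235] 0.03563344073380426 19.999871850013733 [-0.2342465   0.22764533 -0.80451579]
(array([-10.089,  -0.374,   0.197]), np.float64(0.592))
```

>>> step_arm --motion '[[[-0.3,0,0],0.02],[[-1.0,0,0],0.08],[[-1.9,-0.1,0],0.15],[[-2.8,-0.1,0],0.22],[[-3.7,-0.1,0],0.29],[[-4.6,-0.2,0],0.36],[[-5.5,-0.2,0],0.43],[[-6.4,-0.2,0],0.5],[[-7.3,-0.3,0],0.57],[[-8.2,-0.3,0],0.592]]'

```text
time: 4.78
tool_pos: [0.4938, -0.181, 0.1496]
tool_rot: [-3.139, 0.001, 0.911]
contact_force: [1.0, 0.6, -1.1]
opening: 0.0356
grip_force: 20.0
```

```bash
python3 - <<'E'
from h import *
from cell import robot
robot.read_camera("wrist")
s=robot.observe();print(s["time"],s["tool_pos"],s["opening"],s["grip_force"],s["qpos"])
print(goto(s,bay["spacer"],.12,AA))
E
```

```text
4.825 [ 0.4939227  -0.18737911  0.1497407 ] 0.0354591942838901 19.998484253883362 [-0.50582755  0.44254962  1.65002636 -0.00380646  1.04844549  0.15930606]
(array([-1.455,  0.952,  0.501]), np.float64(-0.0063))
```

>>> step_arm --motion '[[[-0.6,0.4,0.2],0],[[-1.2,0.8,0.4],0],[[-1.4,0.95,0.5],0],[[-1.4,0.95,0.5],0],[[-1.4,0.95,0.5],0]]'

```text
time: 5.45
tool_pos: [0.4896, -0.2792, 0.1206]
tool_rot: [-3.141, -0.0, 0.914]
contact_force: [0.6, 0.4, -0.2]
opening: 0.0358
grip_force: 20.0
```

```bash
python3 - <<'E'
from h import *
from cell import robot
s=robot.observe();print(s["time"],s["tool_pos"],s["opening"],s["grip_force"])
c=robot.read_camera("wrist");cv2.imwrite("pics/w2.png",cv2.convertScaleAbs(c["pixels"][...,::-1],alpha=1.2))
s=robot.observe();print(goto(s,bay["spacer"],.046,AA))
E
```

```text
5.45 [ 0.48958077 -0.27916618  0.1206431 ] 0.035806225307320826 19.999972879886627
(array([-0.21 ,  0.064,  1.248]), np.float64(0.0011))
```

View pics/w2.png

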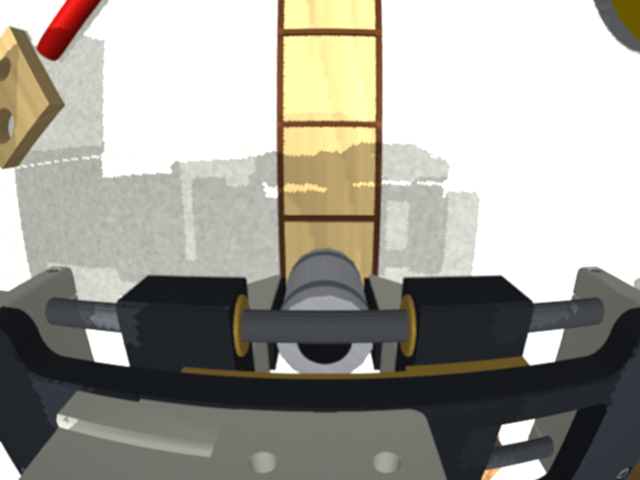

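The spacer hangs upright at about (325,300). The board's centre line is at about (330,130), which agrees with the computed 4 mm offset, so I lower it.

>>> step_arm --motion '[[[-0.1,0.03,0.1],0],[[-0.21,0.065,0.3],0],[[-0.21,0.065,0.7],0],[[-0.21,0.065,1.0],0],[[-0.21,0.065,1.15],0],[[-0.21,0.065,1.2],0],[[-0.21,0.065,1.23],0],[[-0.21,0.065,1.23],0]]'

```text
time: 6.5
tool_pos: [0.4854, -0.2929, 0.0473]
tool_rot: [3.141, -0.0, 0.914]
contact_force: [-0.1, 0.9, -0.3]
opening: 0.0356
grip_force: 20.0
```

>>> step_arm --motion '[[[0,0,0.012],0],[[0,0,0.024],0],[[0,0,0.028],0],[[0,0,0.028],0]]'

```text
time: 7.0
tool_pos: [0.4853, -0.2929, 0.0459]
tool_rot: [3.141, -0.0, 0.914]
contact_force: [-1.4, 0.0, 5.2]
opening: 0.0361
grip_force: 20.0
```

>>> step_arm --motion '[[[0,0,0],0],[[0,0,0],0],[[0,0,0],0],[[0,0,-0.4],0],[[0,0,-1.0],0],[[0,0,-1.7],0],[[0,0,-1.7],0]]' --hand 60

```text
time: 7.88
tool_pos: [0.4867, -0.2939, 0.1505]
tool_rot: [3.134, 0.0, 0.914]
contact_force: [0.0, 0.2, 0.4]
opening: 0.0701
grip_force: 0.0
```

```bash
python3 - <<'E'
from h import *
from cell import robot
c=robot.read_camera("top");cv2.imwrite("pics/t2.png",c["pixels"][...,::-1])
s=robot.observe();print(s["time"],s["tool_pos"],goto(s,(.5413,.2477),.15,SA))
E
```

```text
7.925 [ 0.48569328 -0.29317908  0.14845685] (array([ 7.704, -4.771, -0.041]), np.float64(-0.592))
```

View pics/t2.png

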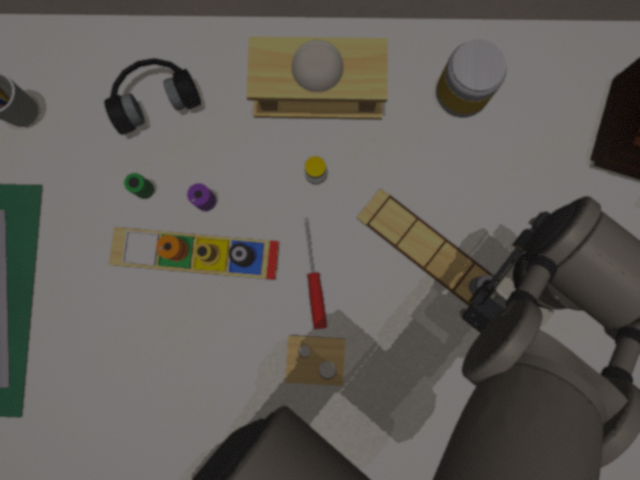

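The top view shows an empty white cup at (141,247), the other three parts undisturbed, and the arm over the red-end bay. Next is the pulley.

>>> step_arm --motion '[[[0.77,-0.48,-0.04],-0.06],[[1.54,-0.95,-0.04],-0.12],[[2.31,-1.43,-0.04],-0.18],[[3.08,-1.91,-0.04],-0.24],[[3.85,-2.39,-0.04],-0.3],[[4.62,-2.86,-0.04],-0.36],[[5.39,-3.34,-0.04],-0.42],[[6.16,-3.82,-0.04],-0.48],[[6.93,-4.29,-0.04],-0.54],[[7.7,-4.77,-0.04],-0.592]]'

```text
time: 9.18
tool_pos: [0.54, 0.2494, 0.1479]
tool_rot: [-3.139, 0.001, 1.508]
contact_force: [0.7, -0.3, 0.6]
opening: 0.07
grip_force: 0.0
```

>>> step_arm --motion '[[[0,0,0],0],[[0,0,0],0],[[0,0,0],0]]'

```text
time: 9.55
tool_pos: [0.5405, 0.2465, 0.149]
tool_rot: [-3.14, 0.001, 1.504]
contact_force: [-0.2, -0.5, -0.3]
opening: 0.0702
grip_force: 0.0
```

```bash
python3 - <<'E'
from h import *
from cell import robot
s=robot.observe();print(s["time"],s["tool_pos"],goto(s,(.5413,.2477),.049,SA))
E
```

```text
9.55 [0.54048173 0.24647065 0.1490498 ] (array([0.022, 0.014, 1.667]), np.float64(-0.0019))
```

>>> step_arm --motion '[[[0.02,0.01,0.6],0],[[0.02,0.01,1.2],0],[[0.02,0.01,1.55],0],[[0.02,0.01,1.67],0],[[0.02,0.01,1.67],0]]'

```text
time: 10.18
tool_pos: [0.5416, 0.2484, 0.0496]
tool_rot: [3.142, -0.0, 1.505]
contact_force: [-0.2, -0.9, 0.1]
opening: 0.0704
grip_force: 0.0
```

>>> step_arm --motion '[[[0,0,0],0],[[0,0,0],0],[[0,0,0],0],[[0,0,0],0],[[0,0,0],0],[[0,0,0],0],[[0,0,0],0]]' --hand 255 --squeeze 20

```text
time: 11.05
tool_pos: [0.5414, 0.2492, 0.0498]
tool_rot: [3.141, -0.0, 1.506]
contact_force: [-1.5, 0.4, 5.4]
opening: 0.0395
grip_force: 20.0
```

>>> step_arm --motion '[[[0,0,-0.3],0],[[0,0,-0.8],0],[[0,0,-1.4],0],[[0,0,-1.7],0],[[0,0,-1.7],0],[[0,0,-1.7],0]]'

```text
time: 11.8
tool_pos: [0.5408, 0.2489, 0.1507]
tool_rot: [-3.14, 0.0, 1.506]
contact_force: [-0.6, 0.2, -1.0]
opening: 0.0396
grip_force: 20.0
```

```bash
python3 - <<'E'
from h import *
from cell import robot
s=robot.observe();print(s["time"],s["tool_pos"],s["opening"])
print(goto(s,bay["pulley"],.15,AA))
E
```

```text
11.8 [0.5408189  0.24886209 0.15067224] 0.03961953873049834
(array([-8.161,  0.254,  0.015]), np.float64(0.592))
```

>>> step_arm --motion '[[[-0.4,0.01,0],0.04],[[-1.3,0.03,0],0.1],[[-2.2,0.06,0],0.17],[[-3.1,0.09,0],0.24],[[-4.0,0.12,0],0.31],[[-4.9,0.15,0],0.38],[[-5.8,0.18,0],0.45],[[-6.7,0.21,0],0.52],[[-7.6,0.23,0],0.57],[[-8.16,0.25,0],0.592]]'

```text
time: 13.05
tool_pos: [0.5235, -0.2428, 0.15]
tool_rot: [-3.139, 0.0, 0.911]
contact_force: [1.0, 0.6, -1.2]
opening: 0.0393
grip_force: 20.0
```

>>> step_arm --motion '[[[0,0,0.2],0],[[0,0,0.6],0],[[0,0,0.6],0],[[0,0,0.6],0]]'

```text
time: 13.55
tool_pos: [0.5247, -0.2397, 0.1154]
tool_rot: [-3.141, -0.0, 0.915]
contact_force: [1.0, -0.5, -0.5]
opening: 0.0398
grip_force: 20.0
```

```bash
python3 - <<'E'
from h import *
from cell import robot
s=robot.observe();print(s["time"],s["tool_pos"],s["opening"])
print(goto(s,bay["pulley"],.048,AA))
E
```

```text
13.55 [ 0.52467537 -0.23969191  0.11538025] 0.03983659105606925
(array([-0.018,  0.006,  1.123]), np.float64(0.001))
```

>>> step_arm --motion '[[[-0.02,0,0.4],0],[[-0.02,0,0.8],0],[[-0.02,0,1.0],0],[[-0.02,0,1.08],0],[[-0.02,0,1.11],0],[[-0.02,0,1.13],0],[[-0.02,0,1.145],0],[[-0.02,0,1.145],0]]'

```text
time: 14.55
tool_pos: [0.5239, -0.2415, 0.0469]
tool_rot: [3.141, -0.0, 0.914]
contact_force: [1.3, -0.0, -0.2]
opening: 0.0396
grip_force: 20.0
```

>>> step_arm --motion '[[[0,0,0.01],0],[[0,0,0.015],0],[[0,0,0.015],0]]'

```text
time: 14.92
tool_pos: [0.5239, -0.2415, 0.0468]
tool_rot: [3.141, -0.0, 0.914]
contact_force: [-1.6, 1.2, 6.5]
opening: 0.0396
grip_force: 20.0
```

>>> step_arm --motion '[[[0,0,0],0],[[0,0,0],0],[[0,0,0],0],[[0,0,-0.4],0],[[0,0,-1.0],0],[[0,0,-1.7],0],[[0,0,-1.7],0],[[0,0,-1.7],0]]' --hand 60

```text
time: 15.92
tool_pos: [0.5234, -0.2412, 0.1472]
tool_rot: [-3.141, -0.0, 0.914]
contact_force: [-0.0, 0.6, 0.5]
opening: 0.0703
grip_force: 0.0
```

```bash
python3 - <<'E'
from h import *
from cell import robot
s=robot.observe();print(s["time"],s["tool_pos"],goto(s,(.5345,.1896),.15,SA))
E
```

```text
15.925 [ 0.52339928 -0.24121198  0.14719282] (array([ 5.799, -4.239, -0.043]), np.float64(-0.5921))
```

>>> step_arm --motion '[[[0.7,-0.5,-0.04],-0.07],[[1.4,-1.02,-0.04],-0.14],[[2.1,-1.53,-0.04],-0.21],[[2.8,-2.05,-0.04],-0.28],[[3.5,-2.56,-0.04],-0.35],[[4.2,-3.07,-0.04],-0.42],[[4.9,-3.58,-0.04],-0.49],[[5.5,-4.02,-0.04],-0.55],[[5.8,-4.24,-0.04],-0.592],[[5.8,-4.24,-0.04],-0.592]]'

```text
time: 17.18
tool_pos: [0.5339, 0.1908, 0.1485]
tool_rot: [-3.139, 0.001, 1.508]
contact_force: [0.3, -0.1, -0.7]
opening: 0.0702
grip_force: 0.0
```

>>> step_arm --motion '[[[0,0,0],0],[[0,0,0],0],[[0,0,0],0]]'

```text
time: 17.55
tool_pos: [0.535, 0.1886, 0.1501]
tool_rot: [-3.141, 0.0, 1.504]
contact_force: [-0.9, -0.7, -0.2]
opening: 0.0701
grip_force: 0.0
```

```bash
python3 - <<'E'
from h import *
from cell import robot
s=robot.observe();print(s["time"],s["tool_pos"],goto(s,(.5345,.1896),.05,SA))
E
```

```text
17.55 [0.5349709  0.18862217 0.15014579] (array([ 0.016, -0.009,  1.669]), np.float64(-0.0015))
```

>>> step_arm --motion '[[[0.015,-0.01,0.6],0],[[0.015,-0.01,1.2],0],[[0.015,-0.01,1.55],0],[[0.015,-0.01,1.67],0],[[0.015,-0.01,1.67],0]]'

```text
time: 18.18
tool_pos: [0.5345, 0.1902, 0.0502]
tool_rot: [3.142, -0.0, 1.505]
contact_force: [0.8, 0.3, -0.1]
opening: 0.0703
grip_force: 0.0
```

>>> step_arm --motion '[[[0,0,0],0],[[0,0,0],0],[[0,0,0],0],[[0,0,0],0],[[0,0,0],0],[[0,0,0],0],[[0,0,0],0],[[0,0,0],0]]' --hand 255 --squeeze 30

```text
time: 19.18
tool_pos: [0.5343, 0.1905, 0.0501]
tool_rot: [3.142, -0.0, 1.506]
contact_force: [-1.1, -0.3, 2.9]
opening: 0.0295
grip_force: 30.0
```

>>> step_arm --motion '[[[0,0,-0.3],0],[[0,0,-0.8],0],[[0,0,-1.4],0],[[0,0,-1.7],0],[[0,0,-1.7],0],[[0,0,-1.7],0]]'

```text
time: 19.92
tool_pos: [0.5336, 0.1902, 0.1506]
tool_rot: [-3.139, 0.001, 1.506]
contact_force: [-0.5, -0.1, -2.9]
opening: 0.0296
grip_force: 30.0
```

```bash
python3 - <<'E'
from h import *
from cell import robot
s=robot.observe();print(s["time"],s["tool_pos"],s["opening"])
print(goto(s,bay["bush"],.15,AA))
E
```

```text
19.925 [0.53360906 0.19024414 0.15063648] 0.02956792923819263
(array([-6.293,  0.907,  0.012]), np.float64(0.5919))
```

>>> step_arm --motion '[[[-0.3,0.04,0],0.04],[[-1.0,0.14,0],0.1],[[-1.8,0.26,0],0.18],[[-2.6,0.37,0],0.26],[[-3.4,0.49,0],0.34],[[-4.2,0.61,0],0.42],[[-5.0,0.72,0],0.5],[[-5.7,0.82,0],0.56],[[-6.1,0.88,0],0.592],[[-6.29,0.91,0],0.592]]'

```text
time: 21.18
tool_pos: [0.5637, -0.191, 0.1512]
tool_rot: [-3.14, 0.0, 0.912]
contact_force: [-0.1, 0.1, -2.1]
opening: 0.0294
grip_force: 30.0
```

>>> step_arm --motion '[[[0,0,0.2],0],[[0,0,0.6],0],[[0,0,0.6],0],[[0,0,0.6],0]]'

```text
time: 21.68
tool_pos: [0.5646, -0.1888, 0.1163]
tool_rot: [3.142, -0.0, 0.915]
contact_force: [-0.3, -0.7, -1.9]
opening: 0.0294
grip_force: 30.0
```

```bash
python3 - <<'E'
from h import *
from cell import robot
s=robot.observe();print(s["time"],s["tool_pos"],s["opening"])
print(goto(s,bay["bush"],.0471,AA))
E
```

```text
21.675 [ 0.56459154 -0.18879472  0.11630029] 0.029358358581805535
(array([-0.03 , -0.004,  1.153]), np.float64(0.0014))
```

>>> step_arm --motion '[[[-0.03,0,0.4],0],[[-0.03,0,0.8],0],[[-0.03,0,1.0],0],[[-0.03,0,1.08],0],[[-0.03,0,1.11],0],[[-0.03,0,1.13],0],[[-0.03,0,1.145],0],[[-0.03,0,1.145],0]]'

```text
time: 22.68
tool_pos: [0.5633, -0.1912, 0.0475]
tool_rot: [3.141, -0.0, 0.914]
contact_force: [0.3, 0.5, -2.2]
opening: 0.0295
grip_force: 30.0
```

>>> step_arm --motion '[[[0,0,0.01],0],[[0,0,0.02],0],[[0,0,0.02],0],[[0,0,0.02],0]]'

```text
time: 23.18
tool_pos: [0.5633, -0.1912, 0.0471]
tool_rot: [3.141, -0.0, 0.914]
contact_force: [-2.6, 0.9, 5.7]
opening: 0.0291
grip_force: 30.0
```

>>> step_arm --motion '[[[0,0,0],0],[[0,0,0],0],[[0,0,0],0],[[0,0,0],0],[[0,0,-0.4],0],[[0,0,-1.0],0],[[0,0,-1.7],0],[[0,0,-1.7],0],[[0,0,-1.7],0]]' --hand 60

```text
time: 24.3
tool_pos: [0.5628, -0.191, 0.1475]
tool_rot: [-3.141, 0.0, 0.914]
contact_force: [-0.8, 0.2, -0.2]
opening: 0.0702
grip_force: 0.0
```

```bash
python3 - <<'E'
from h import *
from cell import robot
s=robot.observe();print(s["time"],s["tool_pos"],goto(s,(.5311,.1255),.15,SA))
E
```

```text
24.3 [ 0.5628205  -0.19098303  0.14753042] (array([ 3.854, -3.64 , -0.039]), np.float64(-0.592))
```

>>> step_arm --motion '[[[0.6,-0.57,-0.04],-0.09],[[1.2,-1.13,-0.04],-0.18],[[1.8,-1.7,-0.04],-0.27],[[2.4,-2.27,-0.04],-0.36],[[3.0,-2.83,-0.04],-0.45],[[3.5,-3.3,-0.04],-0.54],[[3.85,-3.64,-0.04],-0.592],[[3.85,-3.64,-0.04],-0.592],[[3.85,-3.64,-0.04],-0.592],[[3.85,-3.64,-0.04],-0.592]]'

```text
time: 25.55
tool_pos: [0.5314, 0.124, 0.15]
tool_rot: [-3.141, 0.0, 1.504]
contact_force: [0.9, -0.6, 0.6]
opening: 0.0705
grip_force: 0.0
```

```bash
python3 - <<'E'
from h import *
from cell import robot
s=robot.observe();print(s["time"],s["tool_pos"],goto(s,(.5311,.1255),.051,SA))
E
```

```text
25.55 [0.53137493 0.12404945 0.15003737] (array([ 0.024, -0.005,  1.651]), np.float64(-0.0019))
```

>>> step_arm --motion '[[[0.02,0,0.6],0],[[0.02,0,1.2],0],[[0.02,0,1.55],0],[[0.02,0,1.65],0],[[0.02,0,1.65],0]]'

```text
time: 26.18
tool_pos: [0.5317, 0.1258, 0.0517]
tool_rot: [3.141, -0.0, 1.505]
contact_force: [0.3, -0.7, -0.1]
opening: 0.07
grip_force: 0.0
```

>>> step_arm --motion '[[[0,0,0],0],[[0,0,0],0],[[0,0,0],0],[[0,0,0],0],[[0,0,0],0],[[0,0,0],0],[[0,0,0],0],[[0,0,0],0]]' --hand 255 --squeeze 20

```text
time: 27.18
tool_pos: [0.5314, 0.1264, 0.0518]
tool_rot: [3.141, -0.0, 1.506]
contact_force: [-2.3, 0.7, 5.2]
opening: 0.0375
grip_force: 20.0
```

>>> step_arm --motion '[[[0,0,-0.3],0],[[0,0,-0.8],0],[[0,0,-1.4],0],[[0,0,-1.7],0],[[0,0,-1.7],0],[[0,0,-1.7],0]]'

```text
time: 27.92
tool_pos: [0.5308, 0.1263, 0.1522]
tool_rot: [-3.14, 0.0, 1.506]
contact_force: [0.2, 0.8, -1.8]
opening: 0.0379
grip_force: 20.0
```

```bash
python3 - <<'E'
from h import *
from cell import robot
s=robot.observe();print(s["time"],s["tool_pos"],s["opening"])
print(goto(s,bay["roller"],.15,AA))
E
```

```text
27.925 [0.53077304 0.12626794 0.15222763] 0.03792350073394155
(array([-4.34 ,  1.48 ,  0.035]), np.float64(0.5919))
```

>>> step_arm --motion '[[[-0.3,0.1,0],0.05],[[-0.9,0.3,0],0.13],[[-1.6,0.55,0],0.22],[[-2.3,0.8,0],0.31],[[-3.0,1.03,0],0.4],[[-3.7,1.26,0],0.5],[[-4.1,1.4,0],0.56],[[-4.34,1.48,0],0.592],[[-4.34,1.48,0],0.592],[[-4.34,1.48,0],0.592]]'

```text
time: 29.18
tool_pos: [0.6029, -0.1379, 0.1534]
tool_rot: [-3.141, -0.0, 0.916]
contact_force: [0.2, 0.0, -2.2]
opening: 0.038
grip_force: 20.0
```

>>> step_arm --motion '[[[0,0,0.2],0],[[0,0,0.6],0],[[0,0,0.6],0],[[0,0,0.6],0]]'

```text
time: 29.68
tool_pos: [0.6034, -0.1389, 0.1178]
tool_rot: [3.141, -0.0, 0.914]
contact_force: [-0.2, 0.2, -0.7]
opening: 0.0374
grip_force: 20.0
```

```bash
python3 - <<'E'
from h import *
from cell import robot
s=robot.observe();print(s["time"],s["tool_pos"],s["opening"])
print(goto(s,bay["roller"],.0488,AA))
E
```

```text
29.675 [ 0.60336343 -0.13891022  0.1178415 ] 0.03738437764594101
(array([-0.016, -0.008,  1.151]), np.float64(0.0006))
```

>>> step_arm --motion '[[[-0.015,0,0.4],0],[[-0.015,0,0.8],0],[[-0.015,0,1.0],0],[[-0.015,0,1.08],0],[[-0.015,0,1.11],0],[[-0.015,0,1.13],0],[[-0.015,0,1.14],0],[[-0.015,0,1.14],0]]'

```text
time: 30.68
tool_pos: [0.6027, -0.14, 0.0494]
tool_rot: [3.141, -0.0, 0.914]
contact_force: [0.8, 1.2, -1.7]
opening: 0.038
grip_force: 20.0
```

>>> step_arm --motion '[[[0,0,0.01],0],[[0,0,0.02],0],[[0,0,0.025],0],[[0,0,0.025],0]]'

```text
time: 31.18
tool_pos: [0.6027, -0.14, 0.0488]
tool_rot: [3.141, -0.0, 0.914]
contact_force: [-2.8, 0.6, 6.3]
opening: 0.0378
grip_force: 20.0
```

>>> step_arm --motion '[[[0,0,0],0],[[0,0,0],0],[[0,0,0],0],[[0,0,0],0],[[0,0,-0.4],0],[[0,0,-1.0],0],[[0,0,-1.7],0],[[0,0,-1.7],0],[[0,0,-1.7],0]]' --hand 60

```text
time: 32.3
tool_pos: [0.6022, -0.1398, 0.149]
tool_rot: [-3.141, 0.0, 0.914]
contact_force: [0.3, -0.4, -0.4]
opening: 0.0704
grip_force: 0.0
```

>>> step_arm --motion '[[[0.6,-0.6,-0.3],0],[[1.2,-1.2,-0.3],0],[[1.8,-1.8,-0.3],0],[[2.4,-2.4,-0.3],0],[[3.0,-3.0,-0.3],0],[[3.5,-3.5,-0.3],0],[[3.5,-3.5,-0.3],0],[[3.5,-3.5,-0.3],0]]'

```text
time: 33.3
tool_pos: [0.5641, 0.1541, 0.1664]
tool_rot: [-3.14, 0.002, 0.914]
contact_force: [0.0, 0.3, 0.1]
opening: 0.0701
grip_force: 0.0
```

```bash
python3 - <<'E'
from h import *
from cell import robot
c=robot.read_camera("top");a=c["pixels"][180:330,340:530,::-1]
d=robot.read_camera("scene");b=d["pixels"][215:315,150:310,::-1]
a=cv2.resize(a,(760,600));b=cv2.resize(b,(800,500))
cv2.imwrite("pics/fin.png",np.hstack([cv2.resize(a,(400,316)),cv2.resize(b,(400,316))])*1)
for k,z in dict(spacer=.07,pulley=.07,bush=.068,roller=.072).items(): print(k,proj(c,np.r_[bay[k],z]).round(0))
E
```

```text
spacer [[488. 286.]]
pulley [[457. 262.]]
bush [[426. 239.]]
roller [[397. 215.]]
```

View pics/fin.png

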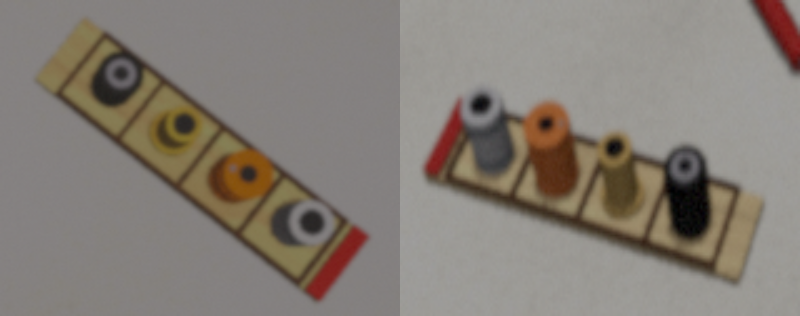

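In both views all four parts stand upright in their own bays. From the red end they are spacer (312,222), pulley (247,174), bush (183,123) and roller (120,73).

```bash
python3 -c "
from cell import robot
print(robot.hand_in())"
```

```text
the job is handed in; nothing more can be done
None
```

The job is handed in: from the red end, the spacer, pulley, bush and roller each stand upright in their own bay of the assembly board, finished at about 33 s of the 131 s allowed.

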